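# Wind the length stop past its flip stop and back against it, backlash out

### The job

Turn the handwheel to wind the carriage to the right (seen from the wheel, facing the scale), past the red mark, until the orange flip stop has dropped straight again behind its yellow post; then wind back to the left until you feel the post come up against the flip stop, and leave it resting there, pointer on the mark and the slack out (white spoke lying against the red driving pin). Move the carriage only by its handwheel, do not force it so that the red clip shifts, leave the other things on the bench alone, and let go at the end.

Things in the scene. Friction and masses are not known exactly. Their poses are not given: they have to be found in the camera images.
- unit: Length-stop unit bolted to the bench: dark base plate (x -75 to 205 mm, y -185 to 185 mm, 12 mm thick), green gearbox with tilted handwheel, and beyond it a steel rail and white scale (lines 10 mm apart). Origin on the bench, plumb below the wheel's centre. x axis from the operator's side across to the rail, y along the rail to the operator's left, z up.
- hub (a point): Wheel centre, in the mid-plane of its rim, 135 mm above the bench; given in the unit's axes, does not turn. The wheel's axis leans 0.50 rad from plumb towards the operator: direction (-sin 0.50, 0, cos 0.50) in the unit's axes.
- wheel: Handwheel, black rim 128 mm mid-line diameter, 13 mm thick; origin at the hub, z along its axis. Clockwise (seen from above it) drives the carriage to the right (unit -y), 12.5 mm per radian, to 50 mm or more past the mark. It has 0.70 rad of free play, starting anywhere in it: there the handle yields to about 1 N and the carriage stands; once it bites it takes about 5 N.
- handle: Wooden crank handle, 24 mm diameter, 66 mm long, standing on the rim parallel to the wheel's axis and spinning freely on its stud. Origin on its axis at a good height to grip: 64 mm from the wheel's axis, 45 mm above the rim's mid-plane (36 mm of handle below it, 30 mm above). z along the handle, away from the wheel. Stays where it is left.
- carriage: Carriage on the rail: aluminium block 60 x 50 mm, a dark plate on its near side, and on top a yellow post 10 mm wide along the rail, its top 118 mm above the bench. Origin in its middle, 42 mm nearer the operator than the pointer's tip, 60 mm above the bench. In the unit's axes.
- pointer (a point): Tip of the yellow pointer on the carriage, over the scale, 72 mm above the bench, level with the middle of the post. In the unit's axes; moves along the unit's y only.
- flip: Orange flip stop: plate 30 x 8 x 34 mm hanging from a steel pin 146 mm above the bench, over the rail. Origin on the pin, z up when it hangs straight. The post, moving right, lifts it easily; it drops straight again once the post is about 20 mm to the right of its touching place. Against the post coming back left it is solid.
- mark (a point): Tip of the red clip's own pointer on the scale, 64 mm above the bench, 30 to 65 mm right of the yellow pointer at the start; unit's axes. The clip carries the flip stop. With the post against the right face of the hanging flip stop both tips have the same y (unit's axes). Friction holds the clip: about 40 N on it, 8 N more at the crank handle than running, shifts it.
- dog (a point): Top of the red driving pin (12 mm diameter), fixed to the shaft and standing up between the blue and the white spoke, 45 mm from the wheel's axis, 14 mm above the rim's mid-plane.
- white_spoke (a point): Point 14 mm above the middle of the white spoke (12 mm wide), 45 mm from the wheel's axis. The white spoke pushes the red pin anticlockwise (carriage to the left). They touch when this point is 12 mm from dog; with all the play the other way it is 42 mm away.
- blue_spoke (a point): The same on the blue spoke, which pushes the pin clockwise (carriage to the right). The third, black spoke leads to the crank handle.
- glue: Bystander: white bottle with a red cap, 56 mm diameter, 150 mm high, upright. Origin under its centre.
- tin: Bystander: grey can, 76 mm diameter, 90 mm high, upright. Origin under its centre.
- offcut: Bystander: wooden offcut 140 x 60 x 20 mm, lying. Origin under its centre.
- driver: Bystander: screwdriver with a green handle, 180 mm long, lying.

How it is judged:
By the outcome, as a careful person would: the job done as asked, in the order asked, and still so for the second after the job is handed in, with the robot touching nothing.
It also fails if it takes over 70 s, if anything falls off the work surface, if the arm or the gripper's body presses on something with over 40 N, if the wrist force passes 120 N, or if a joint passes its speed limit or range.

### The arm

A 6-joint arm with a two-finger parallel gripper is mounted at the origin on the work surface. World frame = base frame: x ahead of the robot, y to its left, z up, the work surface at z = 0. Lengths are in m, angles in rad, forces in N, time in s.
With the tool pointing down it reaches from about 0.35 to 0.775 m from the base axis. Payload 7.3 kg.
Tool frame: the origin (TCP) lies on the centre line of the jaws, within the pads' length; the fingertips stand 22 mm ahead of it and the grasp point (between the pads) lies 3 mm ahead of it (nose_length is the distance from the TCP to the fingertips, in m); z points along the fingers, y is the direction in which the jaws open and shut (so a half turn about z gives the same grasp; the last joint's range is limited). The gripper opens to 92 mm and grips with 3 to 60 N. Pads are 19 mm wide; open, the fingers measure 130 mm over their backs; the gripper's body (75 mm by 190 mm) begins 47 mm behind the grasp point.
Start: joints at [-1.318, 0.342, 1.524, -0, 1.275, -0.146], TCP at [0.204, -0.484, 0.249] pointing down, gripper open.
Joint ranges: [-2.53, 2.53], [-0.77, 2.02], [0.04, 2.7], [-1, 4.14], [0.28, 2.66], [-3.11, 3.11]. Speed limits (rad/s): [2.57, 2.57, 3.14, 3.14, 3.14, 3.14].

### API

Orientations are given as a 3x3 rotation matrix whose columns are the frame's x, y, z axes.
In Python, from workcell import * gives the robot as it stands.
- The arm moves only by the tool step_arm, never from a script. Its argument "moves" is a list of rows, each an object with "slide": the shift along the tool's x, y, z in mm, a list of three; "turn": the turn about the tool's z in rad; "gripper": the finger opening in mm, from 0 to 91.8. In form: [{"slide": [x, y, z], "turn": turn, "gripper": gripper}, ...]. A call has 1 to 8 rows; each row shifts and turns the commanded pose from where the row before left it, along the tool's axes as they then stand; what a row does not reach is not made up. A row lasts 1/12 s, in which the tool goes at most 41.7 mm and 7.16 degrees, less where a joint would pass 70% of its speed; a pose out of reach is approached as far as the arm can. A call with a gripper value outside its range is refused whole. The fingers move at their own pace and stop on an object; "newtons" is the grip in N (left out, the last holds). Time passes only in rows, so rows that do not move let the fingers close. It gives the time, the measured TCP pose, the force and the opening at its end, in the units of the state.
- get_obs(): the state, without advancing time (a new reading comes with each control period).
- read_camera(name): name is "side" or "top"; returns a dict with "color" (420x560x3 uint8, red, green, blue), "z_map" (420x560 float32, m along the optical axis (not along the pixel's ray), 0 where there is no reading), "fx", "fy", "cx", "cy" (pixels), "view" (4x4, takes a point from world to camera coordinates). Camera axes: x right, y down, z forward; pixel columns grow to the right and rows downward; lengths in m; the calibration is good to about 2 mm. A picture is of the moment at which its call begins.
- close_job(): hands the job in, once; it reports no verdict.
Trained networks look in a picture, given as the dict that the camera call returned (one of the last four; its "shot" number tells which), for a name from the list of things; names that differ only in an ending like _2 or _b are one class to them, and where a whole thing is asked for, a point or a joint stands for the part that bears it (a point fixed in the world has none). Each returns a list of dicts, best first, with "confidence" (0 to 1); they miss things now and then, are a little off and sometimes report something else, mostly with a low value. They report only what shows in the picture. A call takes as long as a camera call.
- recognise(picture, name): "point" ([x, y, z] in m, in the coordinates of the camera as it stood for that picture, good to about 4 mm: the middle of the surface that is visible of it).
- mark_of(picture, name): "point" ([x, y, z] in m, in the coordinates of the camera as it stood for that picture, good to about 4 mm: a listed point, or the origin of a listed thing).
The state is a dict: "time_s": time; "joint_positions": joint angles; "qd": joint speeds; "joint_efforts": joint torques, N m; "eef_pos": TCP position; "tool_rot": TCP orientation; "contact_force": force on the tool from outside, world axes, zero at the start; "moment": the same for the moment, N m; "grip_width": finger opening in m.
Only numpy, scipy, OpenCV 4.12 (cv2) and the standard library are available. Lean on these libraries where they do the work, as an engineer would, in place of code of your own. Each camera call takes 0.05 s, during which the arm holds its last target.

## Working session

There is one attempt and no reset: what is moved stays moved. The work goes in short steps, Python scripts to look and compute and a tool call to move; the robot and the scene stay as the last step left them, time stands still between calls to the robot, and variables do not carry over. Pictures are saved under pics/ and viewed, and the job is handed in when it is done.

Besides the shell and the picture viewer there is one more tool, called after "Emit:" in YAML: its name, and indented under it one key for each argument. step_arm: Moves the arm, as the interface text tells. Its arguments: {"type":"object","properties":{"moves":{"type":"array"},"newtons":{"type":"number"}},"required":["moves"]}

```bash
ls; mkdir -p pics; python3 - <<'E'
from workcell import *
import cv2, numpy as np
o=get_obs(); print({k:np.round(v,3).tolist() for k,v in o.items()})
for n in("side","top"):
    p=read_camera(n); cv2.imwrite(f"pics/a_{n}.png",p["color"][:,:,::-1])
    np.savez(f"pics/a_{n}.npz",**{k:v for k,v in p.items()})
    V=np.linalg.inv(p["view"]); print(n,p["fx"],p["fy"],p["cx"],p["cy"],np.round(p["view"],3).tolist())
    for t in["unit","hub","wheel","handle","carriage","pointer","flip","mark","dog","white_spoke","blue_spoke","glue","tin","offcut","driver"]:
        r=mark_of(p,t)
        print(t,[(np.round((V@np.r_[d["point"],1])[:3],4).tolist(),round(d["confidence"],2)) for d in r[:2]])
print(get_obs()["time_s"])
E
```

```text
pics
{'time_s': 0.0, 'joint_positions': [-1.318, 0.343, 1.525, -0.0, 1.275, -0.146], 'qd': [0.001, 0.0, -0.0, -0.001, -0.002, 0.002], 'joint_efforts': [0.001, -43.124, -24.422, 0.072, 0.056, -0.0], 'eef_pos': [0.204, -0.483, 0.248], 'tool_rot': [[0.922, 0.388, -0.0], [0.388, -0.922, 0.002], [0.0, -0.002, -1.0]], 'contact_force': [0.669, 0.198, 0.163], 'moment': [-0.01, -0.014, 0.035], 'grip_width': 0.092}
side 400.2805884862517 400.2805884862517 278.62495380051723 211.15007847765654 [[0.999, -0.037, -0.003, -0.535], [-0.026, -0.642, -0.766, 0.132], [0.026, 0.765, -0.643, 1.031], [0.0, 0.0, 0.0, 1.0]]
unit [([0.5841, 0.1198, 0.0003], 0.61), ([0.4421, 0.3416, 0.003], 0.23)]
hub [([0.5769, 0.1203, 0.1396], 0.83), ([0.6068, -0.1498, -0.0025], 0.6)]
wheel [([0.579, 0.115, 0.1347], 0.87)]
handle [([0.503, 0.1238, 0.1453], 0.66), ([0.4426, 0.3408, 0.0041], 0.55)]
carriage [([0.7123, 0.2196, 0.0612], 0.94)]
pointer [([0.755, 0.2154, 0.0701], 0.54)]
flip [([0.7095, 0.1703, 0.1503], 0.43)]
mark [([0.7528, 0.1562, 0.0666], 0.86), ([0.7127, 0.1689, 0.1501], 0.36)]
dog [([0.6122, 0.1189, 0.1691],
[... 633 characters left out ...]
]]
unit []
hub [([0.5798, 0.1191, 0.1321], 0.74)]
wheel [([0.5763, 0.1186, 0.1343], 0.58), ([0.4465, -0.1378, -0.0026], 0.52)]
handle [([0.5807, 0.1205, 0.1362], 0.65), ([0.4985, 0.126, 0.1477], 0.58)]
carriage [([0.7068, 0.2206, 0.0592], 0.77)]
pointer [([0.7579, 0.2196, 0.0799], 0.58)]
flip [([0.7045, 0.1686, 0.1411], 0.73)]
mark [([0.7539, 0.1557, 0.0629], 0.9)]
dog [([0.6124, 0.12, 0.1687], 0.59)]
white_spoke [([0.6024, 0.0886, 0.1596], 0.64)]
blue_spoke [([0.6054, 0.1412, 0.1701], 0.79), ([0.7496, 0.1569, 0.0632], 0.55)]
glue [([0.6203, 0.3775, -0.0005], 0.83)]
tin [([0.6036, -0.1497, 0.0039], 0.83)]
offcut [([0.6001, 0.0922, 0.1593], 0.22)]
driver [([0.449, -0.135, -0.0011], 0.73)]
1.6
```

View images.

View pics/a_side.png

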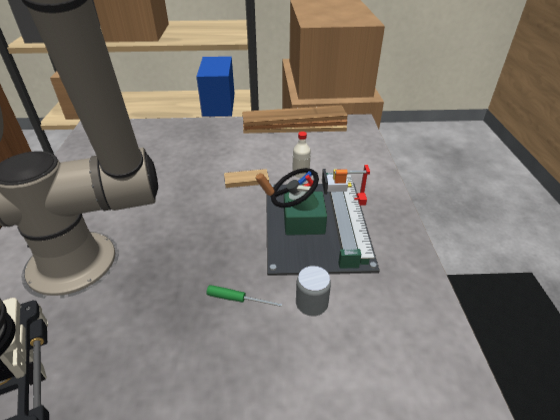

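View pics/a_top.png

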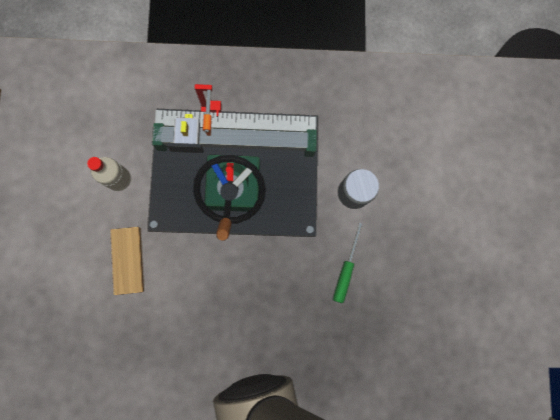

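```bash
cat > h.py <<'E'
import numpy as np, cv2
def cloud(p):
    z=p["z_map"]; v,u=np.mgrid[:z.shape[0],:z.shape[1]]
    P=np.stack([(u-p["cx"])/p["fx"]*z,(v-p["cy"])/p["fy"]*z,z,np.ones_like(z)],-1)
    return (P@np.linalg.inv(p["view"]).T)[...,:3]
E
python3 - <<'E'
import numpy as np,cv2
from h import *
from scipy.optimize import least_squares
for n in("top","side"):
    p=dict(np.load(f"pics/a_{n}.npz")); W=cloud(p); c=p["color"].astype(int); ok=p["z_map"]>0
    s=c.max(-1); reg=ok&(abs(W[...,0]-.62)<.25)&(abs(W[...,1]-.12)<.25)
    print(n,"bench z",np.median(W[...,2][ok&(abs(W[...,0]-.5)<.05)&(abs(W[...,1]+.2)<.05)]))
    m=reg&(s<75)&(W[...,2]<.03)&(W[...,2]>.003)
    k=cv2.morphologyEx(m.astype(np.uint8),cv2.MORPH_OPEN,np.ones((3,3)))
    r=cv2.minAreaRect(W[k>0][:,:2].astype(np.float32)); print("plate",r, m.sum())
    # white scale
    m=reg&(c.min(-1)>120)&(c.max(-1)-c.min(-1)<30)&(W[...,2]<.07)&(W[...,2]>.03)&(W[...,0]>.7)
    q=W[m]; print("white",m.sum(),cv2.minAreaRect(q[:,:2].astype(np.float32)))
    # rim
    m=reg&(s<45)&(W[...,2]>.09)&(np.hypot(W[...,0]-.578,W[...,1]-.119)<.085)&(np.hypot(W[...,0]-.578,W[...,1]-.119)>.045)
    q=W[m]; print("rim",m.sum())
    # handle
    m=reg&(c[...,0]>1.5*c[...,2])&(c[...,0]>c[...,1]*1.25)&(c[...,0]<2.4*c[...,1]+20)&(np.hypot(W[...,0]-.505,W[...,1]-.124)<.06)&(W[...,2]>.09)
    hq=W[m]; print("handle",m.sum(),hq.mean(0),hq.min(0),hq.max(0))
    def f(x):
        R=np.array([[np.cos(x[3]),-np.sin(x[3]),0],[np.sin(x[3]),np.cos(x[3]),0],[0,0,1]])
        a=R@np.array([-np.sin(.5),0,np.cos(.5)]); d=q-x[:3]; h=d@a; rr=np.linalg.norm(d-np.outer(h,a),axis=1)
        return np.hypot(h,rr-.064)-.0065
    s=least_squares(f,[.578,.119,.135,0],loss="soft_l1",f_scale=.003); print(s.x,np.sqrt(np.mean(s.fun**2)))
E
```

```text
top bench z 0.0005620884042065732
plate ((0.5999952554702759, 0.119470976293087), (0.36734816431999207, 0.19462428987026215), 89.57113647460938) 9925
white 3215 ((0.7330029606819153, 0.11938770115375519), (0.34981080889701843, 0.06629373133182526), 89.93553161621094)
rim 1207
handle 250 [0.50074383 0.12557285 0.15700179] [0.47839349 0.11564534 0.10852634] [0.52705958 0.1378563  0.17743937]
[ 0.578224    0.12063864  0.13590869 -0.00889044] 0.0022406870497324594
side bench z 0.00023702465383801385
plate ((0.6556869745254517, 0.0008822306990623474), (0.1429533064365387, 0.2516169846057892), 89.34364318847656) 695
white 1536 ((0.7346962094306946, 0.11659328639507294), (0.3511967658996582, 0.0692167803645134), 89.93748474121094)
rim 472
handle 200 [0.50475825 0.11773447 0.14769392] [0.48228037 0.10953361 0.11083005] [0.52856763 0.14605418 0.17604535]
[0.58008977 0.11792369 0.13559622 0.00533053] 0.0014615373778332202
```

Emit:
step_arm:
  moves:
    - {"slide": [0,0,0],"turn": 0.1,"gripper": 70}
    - {"slide": [0,0,0],"turn": 0.1,"gripper": 70}
    - {"slide": [0,0,0],"turn": 0.1,"gripper": 70}
    - {"slide": [0,0,0],"turn": 0.098,"gripper": 70}
    - {"slide": [12,-25,0],"turn": 0,"gripper": 70}
    - {"slide": [12,-25,0],"turn": 0,"gripper": 70}
    - {"slide": [12,-25,0],"turn": 0,"gripper": 70}
    - {"slide": [12,-25,0],"turn": 0,"gripper": 70}

```text
time_s: 2.27
eef_pos: [0.252, -0.3827, 0.2486]
tool_rot: [[1.0, 0.0, 0.0], [0.0, -1.0, 0.0], [0.0, -0.0, -1.0]]
contact_force: [0.7, 0.5, 0.3]
grip_width: 0.0706
```

Emit:
step_arm:
  moves:
    - {"slide": [14,-28,0],"turn": 0,"gripper": 70}
    - {"slide": [14,-28,0],"turn": 0,"gripper": 70}
    - {"slide": [14,-28,0],"turn": 0,"gripper": 70}
    - {"slide": [14,-28,0],"turn": 0,"gripper": 70}
    - {"slide": [14,-28,0],"turn": 0,"gripper": 70}
    - {"slide": [14,-28,0],"turn": 0,"gripper": 70}
    - {"slide": [14,-28,0],"turn": 0,"gripper": 70}
    - {"slide": [14,-28,0],"turn": 0,"gripper": 70}

```text
time_s: 2.93
eef_pos: [0.3641, -0.1583, 0.2489]
tool_rot: [[1.0, 0.001, 0.001], [0.001, -1.0, -0.0], [0.001, 0.0, -1.0]]
contact_force: [1.2, -0.6, 0.4]
grip_width: 0.0701
```

Emit:
step_arm:
  moves:
    - {"slide": [14,-28,0],"turn": 0,"gripper": 70}
    - {"slide": [14,-28,0],"turn": 0,"gripper": 70}
    - {"slide": [14,-28,0],"turn": 0,"gripper": 70}
    - {"slide": [14,-28,0],"turn": 0,"gripper": 70}
    - {"slide": [14,-28,0],"turn": 0,"gripper": 70}
    - {"slide": [14,-28,0],"turn": 0,"gripper": 70}
    - {"slide": [14,-28,0],"turn": 0,"gripper": 70}
    - {"slide": [0,0,0],"turn": 0,"gripper": 70}

```text
time_s: 3.6
eef_pos: [0.4631, 0.0404, 0.2487]
tool_rot: [[1.0, 0.005, 0.002], [0.005, -1.0, 0.002], [0.002, -0.002, -1.0]]
contact_force: [-1.4, -0.2, -0.2]
grip_width: 0.07
```

Emit:
step_arm:
  moves:
    - {"slide": [13,-28,0],"turn": 0,"gripper": 60}
    - {"slide": [13,-28,0],"turn": 0,"gripper": 60}
    - {"slide": [12,-27,0],"turn": 0,"gripper": 60}
    - {"slide": [0,0,25],"turn": 0,"gripper": 60}
    - {"slide": [0,0,0],"turn": 0,"gripper": 60}

```text
time_s: 4.02
eef_pos: [0.4978, 0.1202, 0.2203]
tool_rot: [[1.0, 0.003, -0.006], [0.003, -1.0, -0.001], [-0.006, 0.001, -1.0]]
contact_force: [-1.4, -0.4, -0.4]
grip_width: 0.0599
```

```bash
python3 - <<'E'
from workcell import *
import cv2, numpy as np
from h import *
for n in("side","top"):
    p=read_camera(n); im=p["color"][:,:,::-1]
    im=im[130:290,220:400] if n=="side" else im[60:260,120:340]
    cv2.imwrite(f"pics/b_{n}.png",cv2.resize(im,None,fx=3,fy=3,interpolation=cv2.INTER_CUBIC))
    V=np.linalg.inv(p["view"])
    for t in["handle"]:
        print(t,[(np.round((V@np.r_[d["point"],1])[:3],4).tolist(),round(d["confidence"],2)) for d in mark_of(p,t)[:2]])
E
```

```text
handle []
handle []
```

View pics/b_side.png

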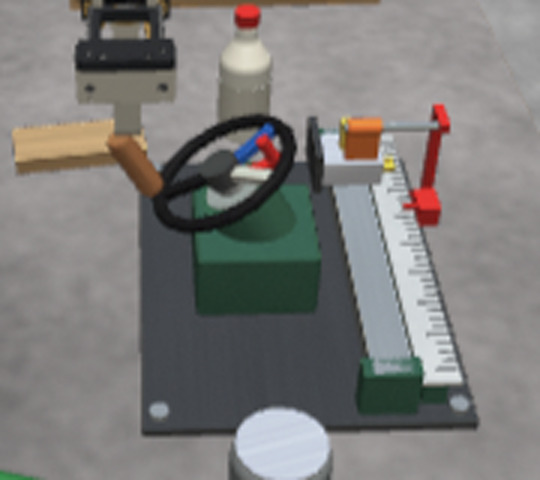

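View pics/b_top.png

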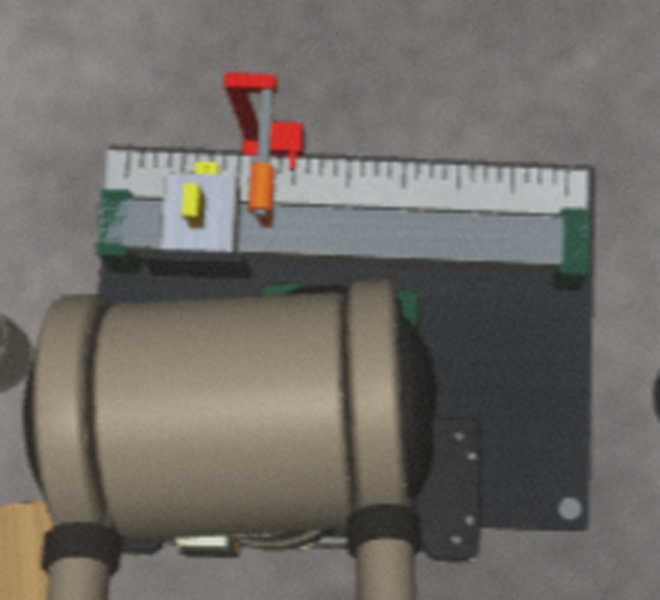

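Emit:
step_arm:
  moves:
    - {"slide": [0,0,20],"turn": 0,"gripper": 60}
    - {"slide": [0,0,20],"turn": 0,"gripper": 60}
    - {"slide": [0,0,20],"turn": 0,"gripper": 60}
    - {"slide": [0,0,15],"turn": 0,"gripper": 60}
    - {"slide": [0,0,0],"turn": 0,"gripper": 60}
    - {"slide": [0,0,0],"turn": 0,"gripper": 60}

```text
time_s: 4.72
eef_pos: [0.4996, 0.1188, 0.1494]
tool_rot: [[1.0, -0.0, 0.0], [-0.0, -1.0, -0.0], [0.0, 0.0, -1.0]]
contact_force: [-0.6, 0.4, 1.2]
grip_width: 0.0601
```

Emit:
step_arm:
  moves:
    - {"slide": [1.5,-4,2],"turn": 0,"gripper": 35}
    - {"slide": [0,0,0],"turn": 0,"gripper": 10}
    - {"slide": [0,0,0],"turn": 0,"gripper": 10}
    - {"slide": [0,0,0],"turn": 0,"gripper": 10}
    - {"slide": [0,0,0],"turn": 0,"gripper": 10}
    - {"slide": [0,0,0],"turn": 0,"gripper": 10}
  newtons: 30

```text
time_s: 5.22
eef_pos: [0.501, 0.1235, 0.147]
tool_rot: [[1.0, 0.001, 0.0], [0.001, -1.0, 0.0], [0.0, -0.0, -1.0]]
contact_force: [0.0, 1.6, 0.9]
grip_width: 0.0245
```

```bash
python3 - <<'E'
from workcell import *
import cv2, numpy as np
print(np.round(get_obs()["eef_pos"],4),get_obs()["moment"])
p=read_camera("side"); im=p["color"][130:290,220:400,::-1]
cv2.imwrite(f"pics/c_side.png",cv2.resize(im,None,fx=3,fy=3,interpolation=cv2.INTER_CUBIC))
E
```

```text
[0.501  0.1235 0.147 ] [ 0.17800871  0.0464082  -0.0252778 ]
```

View pics/c_side.png

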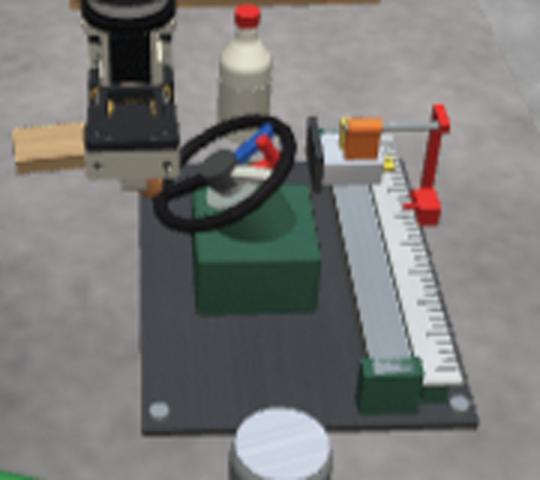

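```bash
cat > circ.py <<'E'
import numpy as np, json
def P(t): 
    c,s=np.cos(.5),np.sin(.5)
    return 64*np.array([np.cos(t)*c, -np.sin(t), -np.cos(t)*s])  # tool axes mm
def rows(t0,step,n):
    out=[];cur=P(t0)
    for i in range(1,n+1):
        d=np.round(P(t0+step*i)-cur,1); cur=cur+d; out.append(d.tolist())
    return out
def pr(t0,step,n):
    r=rows(t0,step,n)
    for i in range(0,n,8): print(round(t0+step*min(i+8,n),3),json.dumps([{"slide":x,"turn":0,"gripper":10} for x in r[i:i+8]]))
E
python3 -c "
from circ import *
import numpy as np
pr(np.pi-.066,-.12,8); pr(np.pi-.066-.96,-.16,40)
print(np.pi-.066)"
```

```text
2.116 [{"slide": [0.8, -7.6, -0.5], "turn": 0, "gripper": 10}, {"slide": [1.7, -7.5, -0.9], "turn": 0, "gripper": 10}, {"slide": [2.4, -7.1, -1.3], "turn": 0, "gripper": 10}, {"slide": [3.1, -6.8, -1.7], "turn": 0, "gripper": 10}, {"slide": [3.9, -6.3, -2.1], "turn": 0, "gripper": 10}, {"slide": [4.5, -5.8, -2.4], "turn": 0, "gripper": 10}, {"slide": [5.0, -5.0, -2.8], "turn": 0, "gripper": 10}, {"slide": [5.5, -4.4, -3.0], "turn": 0, "gripper": 10}]
0.836 [{"slide": [8.0, -4.6, -4.4], "turn": 0, "gripper": 10}, {"slide": [8.6, -3.1, -4.7], "turn": 0, "gripper": 10}, {"slide": [8.9, -1.4, -4.8], "turn": 0, "gripper": 10}, {"slide": [8.9, 0.1, -4.9], "turn": 0, "gripper": 10}, {"slide": [8.9, 1.8, -4.8], "turn": 0, "gripper": 10}, {"slide": [8.5, 3.4, -4.7], "turn": 0, "gripper": 10}, {"slide": [7.9, 4.8, -4.3], "turn": 0, "gripper": 10}, {"slide": [7.1, 6.3, -3.9], "turn": 0, "gripper": 10}]
-0.444 [{"slide": [6.1, 7.4, -3.3], "turn": 0, "gripper": 10}, {"slide": [5.1, 8.5, -2.8], "turn": 0, "gripper": 10}, {"slide": [3.8, 9.3, -2.1], "turn": 0, "gripper": 10}, {"slide": [2.4, 9.8, -
[... 938 characters left out ...]
"slide": [-5.8, -7.8, 3.1], "turn": 0, "gripper": 10}, {"slide": [-4.6, -8.8, 2.5], "turn": 0, "gripper": 10}, {"slide": [-3.3, -9.5, 1.8], "turn": 0, "gripper": 10}, {"slide": [-1.9, -10.0, 1.1], "turn": 0, "gripper": 10}]
-4.284 [{"slide": [-0.5, -10.2, 0.3], "turn": 0, "gripper": 10}, {"slide": [0.9, -10.2, -0.5], "turn": 0, "gripper": 10}, {"slide": [2.3, -9.9, -1.3], "turn": 0, "gripper": 10}, {"slide": [3.7, -9.3, -2.0], "turn": 0, "gripper": 10}, {"slide": [4.9, -8.5, -2.7], "turn": 0, "gripper": 10}, {"slide": [6.1, -7.6, -3.3], "turn": 0, "gripper": 10}, {"slide": [7.1, -6.3, -3.9], "turn": 0, "gripper": 10}, {"slide": [7.8, -5.0, -4.3], "turn": 0, "gripper": 10}]
3.0755926535897933
```

Emit:
step_arm:
  moves:
    - {"slide": [0.8,-7.6,-0.5],"turn": 0,"gripper": 10}
    - {"slide": [1.7,-7.5,-0.9],"turn": 0,"gripper": 10}
    - {"slide": [2.4,-7.1,-1.3],"turn": 0,"gripper": 10}
    - {"slide": [3.1,-6.8,-1.7],"turn": 0,"gripper": 10}
    - {"slide": [3.9,-6.3,-2.1],"turn": 0,"gripper": 10}
    - {"slide": [4.5,-5.8,-2.4],"turn": 0,"gripper": 10}
    - {"slide": [5.0,-5.0,-2.8],"turn": 0,"gripper": 10}
    - {"slide": [5.5,-4.4,-3.0],"turn": 0,"gripper": 10}

```text
time_s: 5.93
eef_pos: [0.5277, 0.1732, 0.1612]
tool_rot: [[1.0, 0.002, -0.001], [0.002, -1.0, -0.003], [-0.001, 0.003, -1.0]]
contact_force: [-0.8, -11.4, -0.9]
grip_width: 0.0235
```

```bash
cat > look.py <<'E'
from workcell import *
import cv2, numpy as np, sys
from h import *
tag=sys.argv[1]
o=get_obs(); print(round(o["time_s"],2),np.round(o["eef_pos"],4),np.round(o["contact_force"],1),np.round(o["moment"],2),np.round(o["grip_width"],4))
p=read_camera("side"); q=read_camera("top")
a=cv2.resize(p["color"][130:250,230:390,::-1],None,fx=2.5*1,fy=2.5,interpolation=cv2.INTER_CUBIC)
b=cv2.resize(q["color"][70:190,140:330,::-1],None,fx=2.5*.84,fy=2.5,interpolation=cv2.INTER_CUBIC)
cv2.imwrite(f"pics/{tag}.png",np.hstack([a,b])); 
for pic in(p,q):
    V=np.linalg.inv(pic["view"])
    for t in sys.argv[2:]:
        print(t,[(np.round((V@np.r_[d["point"],1])[:3],4).tolist(),round(d["confidence"],2)) for d in mark_of(pic,t)[:1]])
E
python3 look.py d1 pointer mark
```

```text
5.93 [0.5277 0.1732 0.1612] [ -0.8 -11.4  -0.9] [-1.71 -0.01 -0.  ] 0.0235
pointer [([0.7539, 0.2099, 0.0695], 0.64)]
mark [([0.7545, 0.1565, 0.0631], 0.95)]
pointer [([0.7569, 0.212, 0.0739], 0.65)]
mark [([0.7484, 0.1575, 0.0641], 0.65)]
```

View pics/d1.png

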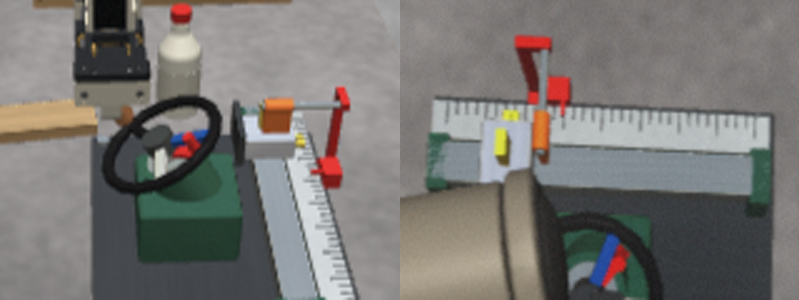

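```bash
python3 -c "
from circ import *
pr(2.10,-.16,8)"
```

```text
0.82 [{"slide": [8.1, -4.4, -4.4], "turn": 0, "gripper": 10}, {"slide": [8.6, -3.0, -4.7], "turn": 0, "gripper": 10}, {"slide": [8.9, -1.3, -4.9], "turn": 0, "gripper": 10}, {"slide": [9.0, 0.3, -4.9], "turn": 0, "gripper": 10}, {"slide": [8.8, 2.0, -4.8], "turn": 0, "gripper": 10}, {"slide": [8.4, 3.5, -4.6], "turn": 0, "gripper": 10}, {"slide": [7.8, 5.0, -4.3], "turn": 0, "gripper": 10}, {"slide": [7.1, 6.4, -3.8], "turn": 0, "gripper": 10}]
```

Emit:
step_arm:
  moves:
    - {"slide": [8.5,-3.6,-4.6],"turn": 0,"gripper": 10}
    - {"slide": [8.6,-3.0,-4.7],"turn": 0,"gripper": 10}
    - {"slide": [8.9,-1.3,-4.9],"turn": 0,"gripper": 10}
    - {"slide": [9.0,0.3,-4.9],"turn": 0,"gripper": 10}
    - {"slide": [8.8,2.0,-4.8],"turn": 0,"gripper": 10}
    - {"slide": [8.4,3.5,-4.6],"turn": 0,"gripper": 10}

```text
time_s: 6.73
eef_pos: [0.5783, 0.1777, 0.189]
tool_rot: [[1.0, 0.002, -0.006], [0.002, -1.0, 0.001], [-0.006, -0.001, -1.0]]
contact_force: [-4.9, 1.0, -0.1]
grip_width: 0.0235
```

```bash
python3 -c "
from circ import *
pr(1.14,-.16,32)"
```

```text
-0.14 [{"slide": [7.8, 5.0, -4.3], "turn": 0, "gripper": 10}, {"slide": [7.1, 6.4, -3.8], "turn": 0, "gripper": 10}, {"slide": [6.0, 7.5, -3.3], "turn": 0, "gripper": 10}, {"slide": [4.9, 8.6, -2.7], "turn": 0, "gripper": 10}, {"slide": [3.7, 9.3, -2.0], "turn": 0, "gripper": 10}, {"slide": [2.3, 9.9, -1.3], "turn": 0, "gripper": 10}, {"slide": [0.9, 10.2, -0.5], "turn": 0, "gripper": 10}, {"slide": [-0.5, 10.2, 0.3], "turn": 0, "gripper": 10}]
-1.42 [{"slide": [-2.0, 10.0, 1.1], "turn": 0, "gripper": 10}, {"slide": [-3.3, 9.5, 1.8], "turn": 0, "gripper": 10}, {"slide": [-4.6, 8.7, 2.5], "turn": 0, "gripper": 10}, {"slide": [-5.8, 7.9, 3.2], "turn": 0, "gripper": 10}, {"slide": [-6.8, 6.6, 3.7], "turn": 0, "gripper": 10}, {"slide": [-7.7, 5.4, 4.2], "turn": 0, "gripper": 10}, {"slide": [-8.3, 3.9, 4.5], "turn": 0, "gripper": 10}, {"slide": [-8.7, 2.3, 4.8], "turn": 0, "gripper": 10}]
-2.7 [{"slide": [-9.0, 0.7, 4.9], "turn": 0, "gripper": 10}, {"slide": [-8.9, -0.9, 4.9], "turn": 0, "gripper": 10}, {"slide": [-8.7, -2.5, 4.7], "turn": 0, "gripper": 10}, {"slide": [-8.2, -4.1, 4.5], "turn": 0, "gripper": 10}, {"slide": [-7.6, -5.5, 4.2], "turn": 0, "gripper": 10}, {"slide": [-6.7, -6.8, 3.6], "turn": 0, "gripper": 10}, {"slide": [-5.7, -7.9, 3.1], "turn": 0, "gripper": 10}, {"slide": [-4.4, -8.9, 2.5], "turn": 0, "gripper": 10}]
-3.98 [{"slide": [-3.2, -9.6, 1.7], "turn": 0, "gripper": 10}, {"slide": [-1.8, -10.0, 1.0], "turn": 0, "gripper": 10}, {"slide": [-0.4, -10.2, 0.2], "turn": 0, "gripper": 10}, {"slide": [1.1, -10.2, -0.6], "turn": 0, "gripper": 10}, {"slide": [2.4, -9.8, -1.4], "turn": 0, "gripper": 10}, {"slide": [3.9, -9.3, -2.0], "turn": 0, "gripper": 10}, {"slide": [5.0, -8.4, -2.8], "turn": 0, "gripper": 10}, {"slide": [6.2, -7.4, -3.4], "turn": 0, "gripper": 10}]
```

Emit:
step_arm:
  moves:
    - {"slide": [7.8,5.0,-4.3],"turn": 0,"gripper": 10}
    - {"slide": [7.1,6.4,-3.8],"turn": 0,"gripper": 10}
    - {"slide": [6.0,7.5,-3.3],"turn": 0,"gripper": 10}
    - {"slide": [4.9,8.6,-2.7],"turn": 0,"gripper": 10}
    - {"slide": [3.7,9.3,-2.0],"turn": 0,"gripper": 10}
    - {"slide": [2.3,9.9,-1.3],"turn": 0,"gripper": 10}
    - {"slide": [0.9,10.2,-0.5],"turn": 0,"gripper": 10}
    - {"slide": [-0.5,10.2,0.3],"turn": 0,"gripper": 10}

```text
time_s: 7.4
eef_pos: [0.6128, 0.1113, 0.2081]
tool_rot: [[1.0, 0.002, 0.001], [0.002, -1.0, 0.003], [0.001, -0.003, -1.0]]
contact_force: [-0.2, 6.0, 1.3]
grip_width: 0.0234
```

```bash
python3 look.py d2 pointer mark
```

```text
7.4 [0.6128 0.1113 0.2081] [-0.2  6.   1.3] [ 0.76  0.14 -0.05] 0.0234
pointer [([0.7544, 0.1818, 0.0716], 0.67)]
mark [([0.7561, 0.1564, 0.0654], 0.82)]
pointer []
mark []
```

View pics/d2.png

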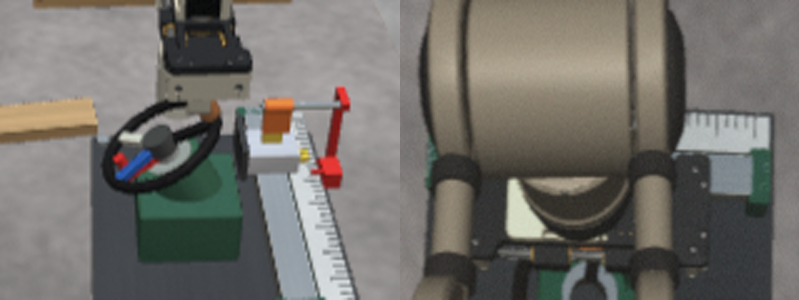

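Emit:
step_arm:
  moves:
    - {"slide": [-2.0,10.0,1.1],"turn": 0,"gripper": 10}
    - {"slide": [-3.3,9.5,1.8],"turn": 0,"gripper": 10}
    - {"slide": [-4.6,8.7,2.5],"turn": 0,"gripper": 10}
    - {"slide": [-5.8,7.9,3.2],"turn": 0,"gripper": 10}
    - {"slide": [-6.8,6.6,3.7],"turn": 0,"gripper": 10}
    - {"slide": [-7.7,5.4,4.2],"turn": 0,"gripper": 10}
    - {"slide": [-8.3,3.9,4.5],"turn": 0,"gripper": 10}
    - {"slide": [-8.7,2.3,4.8],"turn": 0,"gripper": 10}

```text
time_s: 8.37
eef_pos: [0.5664, 0.0552, 0.1828]
tool_rot: [[1.0, 0.001, 0.005], [0.001, -1.0, 0.001], [0.005, -0.001, -1.0]]
contact_force: [3.9, 3.7, 6.7]
grip_width: 0.0233
```

Emit:
step_arm:
  moves:
    - {"slide": [-9.0,0.4,4.5],"turn": 0,"gripper": 10}
    - {"slide": [-8.9,-0.9,4.9],"turn": 0,"gripper": 10}
    - {"slide": [-8.7,-2.5,4.7],"turn": 0,"gripper": 10}
    - {"slide": [-8.2,-4.1,4.5],"turn": 0,"gripper": 10}
    - {"slide": [-7.6,-5.5,4.2],"turn": 0,"gripper": 10}
    - {"slide": [-6.7,-6.8,3.6],"turn": 0,"gripper": 10}
    - {"slide": [-5.7,-7.9,3.1],"turn": 0,"gripper": 10}
    - {"slide": [-4.4,-8.9,2.5],"turn": 0,"gripper": 10}

```text
time_s: 9.03
eef_pos: [0.5063, 0.0904, 0.1499]
tool_rot: [[1.0, 0.001, 0.002], [0.001, -1.0, -0.002], [0.002, 0.002, -1.0]]
contact_force: [4.9, -4.5, 4.1]
grip_width: 0.0238
```

```bash
python3 look.py d3 pointer mark
```

```text
9.03 [0.5063 0.0904 0.1499] [ 4.9 -4.5  4.1] [-0.81 -0.49 -0.06] 0.0238
pointer [([0.7531, 0.1518, 0.0722], 0.63)]
mark [([0.7548, 0.1566, 0.0648], 0.88)]
pointer [([0.7559, 0.1501, 0.0761], 0.57)]
mark [([0.7496, 0.1568, 0.0627], 0.88)]
```

View pics/d3.png

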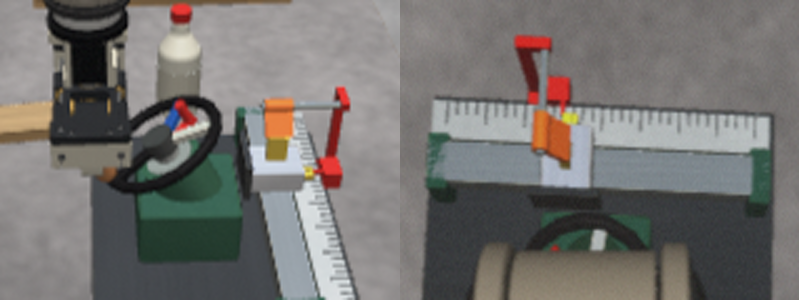

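Emit:
step_arm:
  moves:
    - {"slide": [-3.0,-9.6,1.5],"turn": 0,"gripper": 10}
    - {"slide": [-1.8,-10.0,1.0],"turn": 0,"gripper": 10}
    - {"slide": [-0.4,-10.2,0.2],"turn": 0,"gripper": 10}
    - {"slide": [1.1,-10.2,-0.6],"turn": 0,"gripper": 10}
    - {"slide": [2.4,-9.8,-1.4],"turn": 0,"gripper": 10}
    - {"slide": [3.9,-9.3,-2.0],"turn": 0,"gripper": 10}
    - {"slide": [5.0,-8.4,-2.8],"turn": 0,"gripper": 10}
    - {"slide": [6.2,-7.4,-3.4],"turn": 0,"gripper": 10}

```text
time_s: 10.0
eef_pos: [0.518, 0.1646, 0.1562]
tool_rot: [[1.0, 0.001, -0.004], [0.001, -1.0, -0.003], [-0.004, 0.003, -1.0]]
contact_force: [-1.2, -7.6, -2.4]
grip_width: 0.0232
```

```bash
python3 look.py d4 pointer mark; python3 -c "
from circ import *
pr(-3.98,-.16,8)"
```

```text
10.0 [0.518  0.1646 0.1562] [-1.2 -7.6 -2.4] [-1.09  0.04 -0.  ] 0.0232
pointer [([0.7538, 0.136, 0.0745], 0.76)]
mark [([0.7527, 0.1539, 0.0666], 0.62)]
pointer [([0.7553, 0.1336, 0.0763], 0.87)]
mark [([0.7491, 0.1568, 0.0633], 0.55)]
-5.26 [{"slide": [7.1, -6.2, -3.9], "turn": 0, "gripper": 10}, {"slide": [7.9, -4.8, -4.3], "turn": 0, "gripper": 10}, {"slide": [8.5, -3.4, -4.7], "turn": 0, "gripper": 10}, {"slide": [8.9, -1.7, -4.8], "turn": 0, "gripper": 10}, {"slide": [8.9, -0.2, -4.9], "turn": 0, "gripper": 10}, {"slide": [8.9, 1.5, -4.8], "turn": 0, "gripper": 10}, {"slide": [8.6, 3.1, -4.7], "turn": 0, "gripper": 10}, {"slide": [8.0, 4.6, -4.4], "turn": 0, "gripper": 10}]
```

View pics/d4.png

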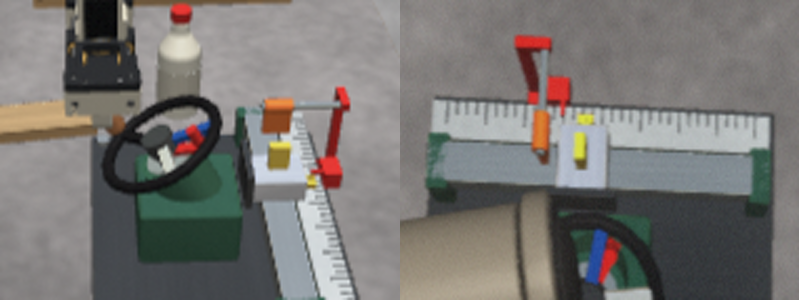

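Emit:
step_arm:
  moves:
    - {"slide": [7.3,-5.8,-3.9],"turn": 0,"gripper": 10}
    - {"slide": [7.9,-4.8,-4.3],"turn": 0,"gripper": 10}
    - {"slide": [0,0,0],"turn": 0,"gripper": 10}
    - {"slide": [0,0,0],"turn": 0,"gripper": 10}

```text
time_s: 10.63
eef_pos: [0.5339, 0.1766, 0.1649]
tool_rot: [[1.0, 0.001, -0.001], [0.001, -1.0, 0.001], [-0.001, -0.001, -1.0]]
contact_force: [-1.8, 2.7, -2.7]
grip_width: 0.0233
```

```bash
python3 look.py d5 pointer mark; python3 -c "
from circ import *
pr(-4.30,.12,24)"
```

```text
10.63 [0.5339 0.1766 0.1649] [-1.8  2.7 -2.7] [ 0.38  0.01 -0.07] 0.0233
pointer [([0.7541, 0.1304, 0.0733], 0.69)]
mark [([0.7545, 0.1584, 0.068], 0.74)]
pointer [([0.7541, 0.1303, 0.0755], 0.7)]
mark [([0.7524, 0.1578, 0.065], 0.83)]
-3.34 [{"slide": [-6.0, 3.5, 3.3], "turn": 0, "gripper": 10}, {"slide": [-5.6, 4.3, 3.0], "turn": 0, "gripper": 10}, {"slide": [-5.1, 5.0, 2.8], "turn": 0, "gripper": 10}, {"slide": [-4.5, 5.7, 2.5], "turn": 0, "gripper": 10}, {"slide": [-3.9, 6.2, 2.1], "turn": 0, "gripper": 10}, {"slide": [-3.2, 6.8, 1.8], "turn": 0, "gripper": 10}, {"slide": [-2.5, 7.1, 1.3], "turn": 0, "gripper": 10}, {"slide": [-1.8, 7.4, 1.0], "turn": 0, "gripper": 10}]
-2.38 [{"slide": [-0.9, 7.6, 0.5], "turn": 0, "gripper": 10}, {"slide": [-0.1, 7.7, 0.1], "turn": 0, "gripper": 10}, {"slide": [0.7, 7.6, -0.4], "turn": 0, "gripper": 10}, {"slide": [1.5, 7.5, -0.8], "turn": 0, "gripper": 10}, {"slide": [2.2, 7.3, -1.3], "turn": 0, "gripper": 10}, {"slide": [3.0, 6.8, -1.6], "turn": 0, "gripper": 10}, {"slide": [3.7, 6.4, -2.0], "turn": 0, "gripper": 10}, {"slide": [4.4, 5.9, -2.4], "turn": 0, "gripper": 10}]
-1.42 [{"slide": [4.9, 5.2, -2.7], "turn": 0, "gripper": 10}, {"slide": [5.4, 4.5, -3.0], "turn": 0, "gripper": 10}, {"slide": [5.9, 3.8, -3.2], "turn": 0, "gripper": 10}, {"slide": [6.3, 2.9, -3.4], "turn": 0, "gripper": 10}, {"slide": [6.4, 2.0, -3.5], "turn": 0, "gripper": 10}, {"slide": [6.7, 1.2, -3.7], "turn": 0, "gripper": 10}, {"slide": [6.7, 0.2, -3.6], "turn": 0, "gripper": 10}, {"slide": [6.7, -0.7, -3.7], "turn": 0, "gripper": 10}]
```

View pics/d5.png

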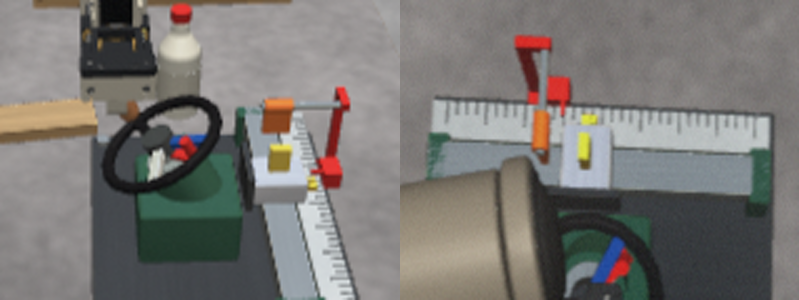

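Emit:
step_arm:
  moves:
    - {"slide": [-6.0,3.2,3.1],"turn": 0,"gripper": 10}
    - {"slide": [-5.6,4.3,3.0],"turn": 0,"gripper": 10}
    - {"slide": [-5.1,5.0,2.8],"turn": 0,"gripper": 10}
    - {"slide": [-4.5,5.7,2.5],"turn": 0,"gripper": 10}
    - {"slide": [-3.9,6.2,2.1],"turn": 0,"gripper": 10}
    - {"slide": [-3.2,6.8,1.8],"turn": 0,"gripper": 10}
    - {"slide": [-2.5,7.1,1.3],"turn": 0,"gripper": 10}
    - {"slide": [-1.8,7.4,1.0],"turn": 0,"gripper": 10}

```text
time_s: 11.6
eef_pos: [0.5018, 0.1304, 0.1477]
tool_rot: [[1.0, 0.0, 0.001], [0.0, -1.0, 0.001], [0.001, -0.001, -1.0]]
contact_force: [2.9, 5.8, -6.4]
grip_width: 0.0237
```

Emit:
step_arm:
  moves:
    - {"slide": [-0.9,7.6,0.5],"turn": 0,"gripper": 10}
    - {"slide": [-0.1,7.7,0.1],"turn": 0,"gripper": 10}
    - {"slide": [0.7,7.6,-0.4],"turn": 0,"gripper": 10}
    - {"slide": [1.5,7.5,-0.8],"turn": 0,"gripper": 10}
    - {"slide": [2.2,7.3,-1.3],"turn": 0,"gripper": 10}
    - {"slide": [3.0,6.8,-1.6],"turn": 0,"gripper": 10}
    - {"slide": [0,0,0],"turn": 0,"gripper": 10}
    - {"slide": [0,0,0],"turn": 0,"gripper": 10}

```text
time_s: 12.27
eef_pos: [0.5089, 0.0851, 0.1517]
tool_rot: [[1.0, -0.0, 0.002], [-0.0, -1.0, -0.001], [0.002, 0.001, -1.0]]
contact_force: [4.3, -0.6, -3.9]
grip_width: 0.0235
```

```bash
python3 look.py d6 pointer mark
```

```text
12.27 [0.5089 0.0851 0.1517] [ 4.3 -0.6 -3.9] [-0.09 -0.49  0.03] 0.0235
pointer [([0.7525, 0.1429, 0.0703], 0.66)]
mark [([0.7551, 0.1566, 0.064], 0.85)]
pointer [([0.7532, 0.1437, 0.0772], 0.96)]
mark [([0.7496, 0.1578, 0.0606], 0.66)]
```

View pics/d6.png

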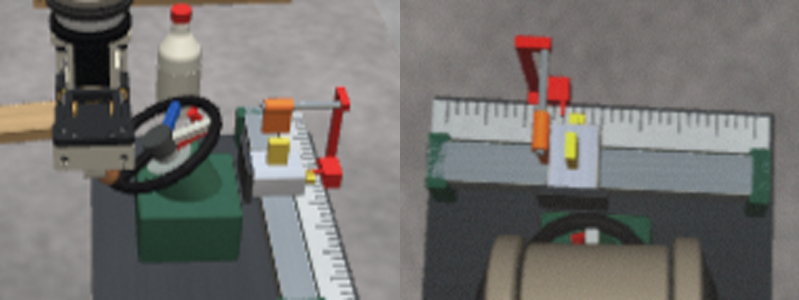

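```bash
python3 -c "
from circ import *
pr(-2.62,.1,7);pr(-1.92,.025,40)"
```

```text
-1.92 [{"slide": [3.0, 5.4, -1.7], "turn": 0, "gripper": 10}, {"slide": [3.5, 5.0, -1.9], "turn": 0, "gripper": 10}, {"slide": [3.9, 4.6, -2.1], "turn": 0, "gripper": 10}, {"slide": [4.3, 4.1, -2.4], "turn": 0, "gripper": 10}, {"slide": [4.7, 3.6, -2.5], "turn": 0, "gripper": 10}, {"slide": [4.9, 3.1, -2.7], "turn": 0, "gripper": 10}, {"slide": [5.2, 2.4, -2.8], "turn": 0, "gripper": 10}]
-1.72 [{"slide": [1.3, 0.5, -0.7], "turn": 0, "gripper": 10}, {"slide": [1.4, 0.5, -0.8], "turn": 0, "gripper": 10}, {"slide": [1.3, 0.5, -0.7], "turn": 0, "gripper": 10}, {"slide": [1.4, 0.4, -0.7], "turn": 0, "gripper": 10}, {"slide": [1.3, 0.4, -0.8], "turn": 0, "gripper": 10}, {"slide": [1.4, 0.3, -0.7], "turn": 0, "gripper": 10}, {"slide": [1.4, 0.3, -0.8], "turn": 0, "gripper": 10}, {"slide": [1.4, 0.3, -0.7], "turn": 0, "gripper": 10}]
-1.52 [{"slide": [1.4, 0.2, -0.8], "turn": 0, "gripper": 10}, {"slide": [1.4, 0.1, -0.8], "turn": 0, "gripper": 10}, {"slide": [1.4, 0.2, -0.7], "turn": 0, "gripper": 10}, {"slide": [1.4, 0.1, -0.8], "turn": 0, "gripper": 10}, {"slide": [1.4, 0.0, -0.8], "turn"
[... 852 characters left out ...]
": 0, "gripper": 10}, {"slide": [1.3, -0.6, -0.8], "turn": 0, "gripper": 10}, {"slide": [1.3, -0.6, -0.7], "turn": 0, "gripper": 10}, {"slide": [1.3, -0.7, -0.7], "turn": 0, "gripper": 10}, {"slide": [1.3, -0.6, -0.7], "turn": 0, "gripper": 10}]
-0.92 [{"slide": [1.2, -0.7, -0.7], "turn": 0, "gripper": 10}, {"slide": [1.3, -0.8, -0.6], "turn": 0, "gripper": 10}, {"slide": [1.2, -0.8, -0.7], "turn": 0, "gripper": 10}, {"slide": [1.2, -0.8, -0.7], "turn": 0, "gripper": 10}, {"slide": [1.2, -0.9, -0.6], "turn": 0, "gripper": 10}, {"slide": [1.2, -0.8, -0.6], "turn": 0, "gripper": 10}, {"slide": [1.1, -1.0, -0.7], "turn": 0, "gripper": 10}, {"slide": [1.1, -0.9, -0.6], "turn": 0, "gripper": 10}]
```

Emit:
step_arm:
  moves:
    - {"slide": [3.4,5.4,-1.4],"turn": 0,"gripper": 10}
    - {"slide": [3.5,5.0,-1.9],"turn": 0,"gripper": 10}
    - {"slide": [3.9,4.6,-2.1],"turn": 0,"gripper": 10}
    - {"slide": [4.3,4.1,-2.4],"turn": 0,"gripper": 10}
    - {"slide": [4.7,3.6,-2.5],"turn": 0,"gripper": 10}
    - {"slide": [4.9,3.1,-2.7],"turn": 0,"gripper": 10}
    - {"slide": [5.2,2.4,-2.8],"turn": 0,"gripper": 10}

```text
time_s: 13.15
eef_pos: [0.5365, 0.0587, 0.1666]
tool_rot: [[1.0, 0.001, -0.005], [0.001, -1.0, 0.002], [-0.005, -0.002, -1.0]]
contact_force: [-2.8, 5.3, -3.3]
grip_width: 0.0236
```

```bash
python3 look.py d7 pointer mark
```

```text
13.15 [0.5365 0.0587 0.1666] [-2.8  5.3 -3.3] [ 0.74  0.39 -0.04] 0.0236
pointer [([0.7551, 0.1505, 0.0737], 0.92)]
mark [([0.7542, 0.1602, 0.0644], 0.76)]
pointer [([0.7512, 0.1503, 0.0744], 0.73)]
mark [([0.7512, 0.1575, 0.0632], 0.79)]
```

Emit:
step_arm:
  moves:
    - {"slide": [1.3,0.5,-0.7],"turn": 0,"gripper": 10}
    - {"slide": [1.4,0.5,-0.8],"turn": 0,"gripper": 10}
    - {"slide": [1.3,0.5,-0.7],"turn": 0,"gripper": 10}

```text
time_s: 13.7
eef_pos: [0.5408, 0.057, 0.1689]
tool_rot: [[1.0, 0.001, -0.003], [0.001, -1.0, 0.001], [-0.003, -0.001, -1.0]]
contact_force: [-4.4, 4.2, -0.3]
grip_width: 0.0232
```

Emit:
step_arm:
  moves:
    - {"slide": [1.4,0.3,-0.7],"turn": 0,"gripper": 10}
    - {"slide": [1.3,0.3,-0.8],"turn": 0,"gripper": 10}
    - {"slide": [1.4,0.3,-0.7],"turn": 0,"gripper": 10}
    - {"slide": [1.4,0.3,-0.8],"turn": 0,"gripper": 10}

```text
time_s: 14.03
eef_pos: [0.546, 0.0555, 0.1718]
tool_rot: [[1.0, 0.001, -0.004], [0.001, -1.0, 0.0], [-0.004, -0.0, -1.0]]
contact_force: [-5.2, 3.2, -0.7]
grip_width: 0.0236
```

Emit:
step_arm:
  moves:
    - {"slide": [1.4,0.3,-0.7],"turn": 0,"gripper": 10}
    - {"slide": [1.4,0.2,-0.8],"turn": 0,"gripper": 10}
    - {"slide": [1.4,0.1,-0.8],"turn": 0,"gripper": 10}

```text
time_s: 14.28
eef_pos: [0.5502, 0.0547, 0.1741]
tool_rot: [[1.0, 0.001, -0.004], [0.001, -1.0, -0.0], [-0.004, 0.0, -1.0]]
contact_force: [-5.3, 1.8, -1.2]
grip_width: 0.0235
```

Emit:
step_arm:
  moves:
    - {"slide": [1.4,0.2,-0.7],"turn": 0,"gripper": 10}
    - {"slide": [1.4,0.1,-0.8],"turn": 0,"gripper": 10}
    - {"slide": [1.4,0.0,-0.8],"turn": 0,"gripper": 10}

```text
time_s: 14.53
eef_pos: [0.5544, 0.0544, 0.1763]
tool_rot: [[1.0, 0.001, -0.004], [0.001, -1.0, -0.0], [-0.004, 0.0, -1.0]]
contact_force: [-5.1, 1.7, -0.3]
grip_width: 0.0235
```

```bash
python3 look.py d8 pointer mark
```

```text
14.53 [0.5544 0.0544 0.1763] [-5.1  1.7 -0.3] [ 0.22  0.83 -0.01] 0.0235
pointer [([0.7505, 0.1543, 0.0687], 0.83)]
mark [([0.7539, 0.1607, 0.0646], 0.81)]
pointer [([0.7522, 0.1544, 0.0779], 0.6)]
mark [([0.7495, 0.1579, 0.0645], 0.74)]
```

View pics/d8.png

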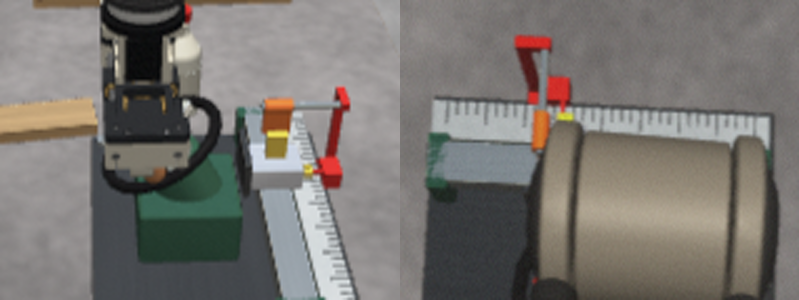

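Emit:
step_arm:
  moves:
    - {"slide": [1.4,0.1,-0.7],"turn": 0,"gripper": 10}
    - {"slide": [1.4,0.0,-0.8],"turn": 0,"gripper": 10}

```text
time_s: 15.0
eef_pos: [0.5572, 0.0543, 0.1778]
tool_rot: [[1.0, 0.001, -0.004], [0.001, -1.0, -0.0], [-0.004, 0.0, -1.0]]
contact_force: [-6.2, 2.5, 0.7]
grip_width: 0.0232
```

Emit:
step_arm:
  moves:
    - {"slide": [1.4,0.0,-0.8],"turn": 0,"gripper": 10}
    - {"slide": [1.4,-0.1,-0.7],"turn": 0,"gripper": 10}

```text
time_s: 15.17
eef_pos: [0.56, 0.0544, 0.1793]
tool_rot: [[1.0, 0.001, -0.004], [0.001, -1.0, -0.0], [-0.004, 0.0, -1.0]]
contact_force: [-5.9, 2.9, 0.2]
grip_width: 0.0235
```

Emit:
step_arm:
  moves:
    - {"slide": [1.4,-0.1,-0.8],"turn": 0,"gripper": 10}
    - {"slide": [0,0,0],"turn": 0,"gripper": 10}

```text
time_s: 15.33
eef_pos: [0.5617, 0.0545, 0.1803]
tool_rot: [[1.0, 0.001, -0.004], [0.001, -1.0, -0.0], [-0.004, 0.0, -1.0]]
contact_force: [-5.3, 3.1, 0.5]
grip_width: 0.023
```

Emit:
step_arm:
  moves:
    - {"slide": [1.4,-0.2,-0.8],"turn": 0,"gripper": 10}
    - {"slide": [0,0,0],"turn": 0,"gripper": 10}

```text
time_s: 15.5
eef_pos: [0.563, 0.0547, 0.181]
tool_rot: [[1.0, 0.001, -0.004], [0.001, -1.0, -0.0], [-0.004, 0.0, -1.0]]
contact_force: [-5.7, 2.1, -0.4]
grip_width: 0.0238
```

Emit:
step_arm:
  moves:
    - {"slide": [1.4,-0.2,-0.7],"turn": 0,"gripper": 10}
    - {"slide": [0,0,0],"turn": 0,"gripper": 10}

```text
time_s: 15.67
eef_pos: [0.5644, 0.0548, 0.1817]
tool_rot: [[1.0, 0.001, -0.004], [0.001, -1.0, -0.0], [-0.004, 0.0, -1.0]]
contact_force: [-6.6, 1.4, 0.6]
grip_width: 0.0233
```

```bash
python3 look.py d9 pointer mark
```

```text
15.67 [0.5644 0.0548 0.1817] [-6.6  1.4  0.6] [0.21 0.84 0.04] 0.0233
pointer [([0.7505, 0.1573, 0.0684], 0.64)]
mark [([0.756, 0.1586, 0.0659], 0.81)]
pointer []
mark [([0.7539, 0.1603, 0.0622], 0.66)]
```

View pics/d9.png

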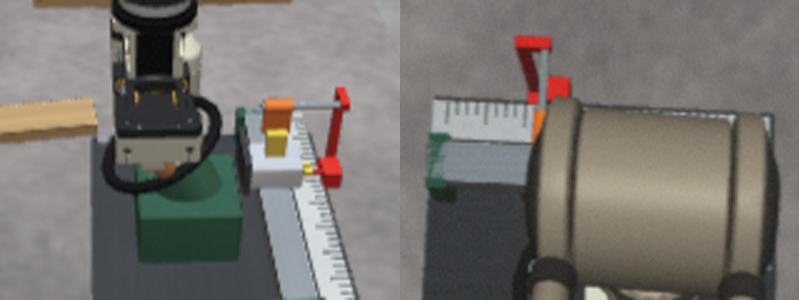

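Emit:
step_arm:
  moves:
    - {"slide": [1.4,-0.2,-0.7],"turn": 0,"gripper": 10}
    - {"slide": [0,0,0],"turn": 0,"gripper": 10}

```text
time_s: 16.13
eef_pos: [0.5658, 0.0551, 0.1825]
tool_rot: [[1.0, 0.001, -0.004], [0.001, -1.0, -0.0], [-0.004, 0.0, -1.0]]
contact_force: [-5.2, 1.3, -0.2]
grip_width: 0.0233
```

Emit:
step_arm:
  moves:
    - {"slide": [1.0,-0.2,-0.5],"turn": 0,"gripper": 10}
    - {"slide": [0,0,0],"turn": 0,"gripper": 10}

```text
time_s: 16.3
eef_pos: [0.5667, 0.0552, 0.1829]
tool_rot: [[1.0, 0.001, -0.004], [0.001, -1.0, -0.0], [-0.004, 0.0, -1.0]]
contact_force: [-6.4, 1.0, 0.9]
grip_width: 0.0233
```

Emit:
step_arm:
  moves:
    - {"slide": [1.0,-0.2,-0.5],"turn": 0,"gripper": 10}
    - {"slide": [0,0,0],"turn": 0,"gripper": 10}

```text
time_s: 16.47
eef_pos: [0.5677, 0.0554, 0.1835]
tool_rot: [[1.0, 0.001, -0.004], [0.001, -1.0, -0.0], [-0.004, 0.0, -1.0]]
contact_force: [-6.7, 1.5, 1.3]
grip_width: 0.0234
```

Emit:
step_arm:
  moves:
    - {"slide": [1.0,-0.2,-0.5],"turn": 0,"gripper": 10}
    - {"slide": [0,0,0],"turn": 0,"gripper": 10}

```text
time_s: 16.63
eef_pos: [0.5686, 0.0556, 0.184]
tool_rot: [[1.0, 0.001, -0.004], [0.001, -1.0, -0.0], [-0.004, 0.0, -1.0]]
contact_force: [-5.8, 0.6, 0.9]
grip_width: 0.0232
```

```bash
cat > zoom.py <<'E'
from workcell import *
import cv2,numpy as np,sys
p=read_camera("side"); print(np.round(get_obs()["contact_force"],1),np.round(get_obs()["moment"],2))
im=p["color"][155:215,320:380,::-1]
cv2.imwrite(f"pics/{sys.argv[1]}.png",cv2.resize(im,None,fx=9,fy=9,interpolation=cv2.INTER_CUBIC))
np.savez(f"pics/{sys.argv[1]}.npz",**p)
E
python3 zoom.py e1
```

```text
[-5.5  1.4  1.5] [ 0.22  0.94 -0.01]
```

View pics/e1.png

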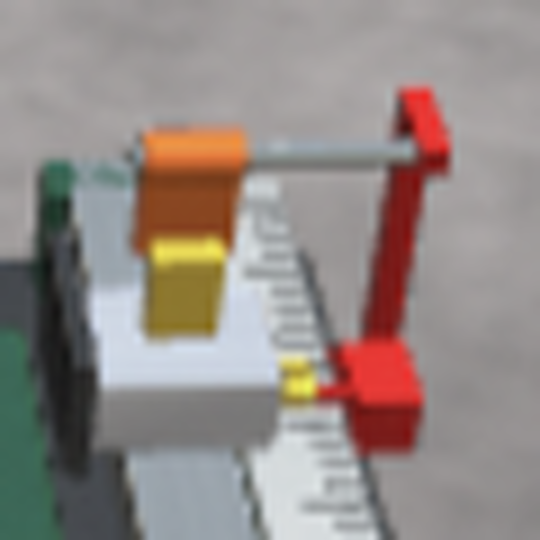

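Emit:
step_arm:
  moves:
    - {"slide": [1.0,-0.2,-0.6],"turn": 0,"gripper": 10}
    - {"slide": [0,0,0],"turn": 0,"gripper": 10}

```text
time_s: 16.85
eef_pos: [0.5696, 0.0559, 0.1845]
tool_rot: [[1.0, 0.001, -0.004], [0.001, -1.0, -0.0], [-0.004, 0.0, -1.0]]
contact_force: [-6.7, 2.1, 0.7]
grip_width: 0.0235
```

Emit:
step_arm:
  moves:
    - {"slide": [1.0,-0.3,-0.6],"turn": 0,"gripper": 10}
    - {"slide": [0,0,0],"turn": 0,"gripper": 10}

```text
time_s: 17.02
eef_pos: [0.5706, 0.0562, 0.1851]
tool_rot: [[1.0, 0.001, -0.004], [0.001, -1.0, -0.0], [-0.004, 0.0, -1.0]]
contact_force: [-5.6, 1.9, 0.9]
grip_width: 0.0234
```

Emit:
step_arm:
  moves:
    - {"slide": [1.0,-0.3,-0.6],"turn": 0,"gripper": 10}
    - {"slide": [0,0,0],"turn": 0,"gripper": 10}

```text
time_s: 17.18
eef_pos: [0.5716, 0.0564, 0.1856]
tool_rot: [[1.0, 0.001, -0.004], [0.001, -1.0, -0.0], [-0.004, 0.0, -1.0]]
contact_force: [-5.6, 1.6, 1.3]
grip_width: 0.0233
```

```bash
python3 zoom.py e2; python3 look.py e2b pointer mark
```

```text
[-6.5  1.3  0.4] [ 0.27  0.93 -0.04]
17.23 [0.5716 0.0565 0.1856] [-6.5  1.3  0.4] [ 0.27  0.93 -0.04] 0.0234
pointer [([0.7517, 0.1554, 0.0737], 0.58)]
mark []
pointer [([0.5783, 0.1179, -0.0046], 0.18)]
mark [([0.7497, 0.1595, 0.0635], 0.73)]
```

View pics/e2.png

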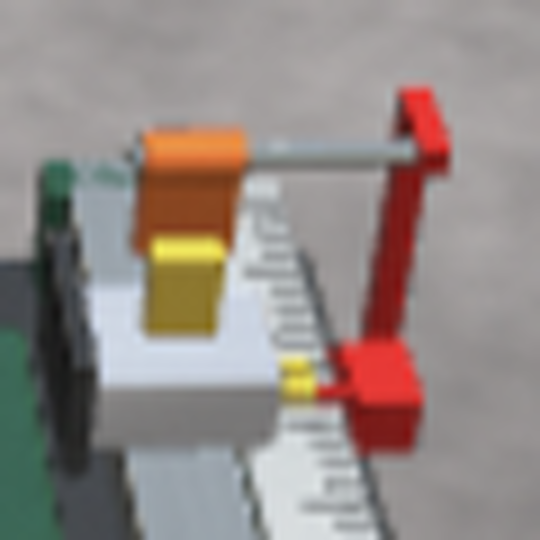

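```bash
cat > prec.py <<'E'
import numpy as np,cv2,sys
for f in sys.argv[1:]:
    p=dict(np.load(f"pics/{f}.npz")); c=p["color"].astype(float)
    hsv=cv2.cvtColor(p["color"],cv2.COLOR_RGB2HSV)
    R=p["color"][150:225,320:385].astype(float); 
    red=np.clip(R[...,0]-np.maximum(R[...,1],R[...,2])-60,0,None); v,u=np.mgrid[150:225,320:385]
    # exclude orange: require G small
    red*= (R[...,1]<60)
    cl=[(red*u).sum()/red.sum(),(red*v).sum()/red.sum()]
    yl=np.clip(np.minimum(R[...,0],R[...,1])-R[...,2]-50,0,None)
    ptr=yl*(u>348); post=yl*(u<348)
    g=lambda w:[round((w*u).sum()/w.sum(),3),round((w*v).sum()/w.sum(),3)]
    print(f,"clip",np.round(cl,3),"ptr",g(ptr),"post",g(post))
E
python3 prec.py a_side e1 e2
```

```text
a_side clip [362.95  188.912] ptr [np.float64(349.607), np.float64(184.259)] post [np.float64(339.226), np.float64(171.171)]
e1 clip [363.072 188.358] ptr [np.float64(352.821), np.float64(196.905)] post [np.float64(340.486), np.float64(182.415)]
e2 clip [363.025 188.618] ptr [np.float64(352.764), np.float64(196.604)] post [np.float64(340.456), np.float64(182.357)]
```

```bash
cat > clip.py <<'E'
import numpy as np,cv2,sys
def g(f): 
    return cv2.cvtColor(np.load(f"pics/{f}.npz")["color"],cv2.COLOR_RGB2GRAY).astype(np.float32)
a=g(sys.argv[1])
def track(b,u0,v0,u1,v1):
    T=a[v0:v1,u0:u1]; 
    T=T.copy()
    W=np.float32([[1,0,0],[0,1,0]])
    cc,W=cv2.findTransformECC(T,b[v0-6:v1+6,u0-6:u1+6],np.float32([[1,0,6],[0,1,6]]),cv2.MOTION_TRANSLATION,(3,200,1e-6),None,3)
    return np.round(W[:,2]-6,3),round(cc,3)
for f in sys.argv[2:]:
    b=g(f); print(f,"cliparm",track(b,359,162,376,195),"block",track(b,358,190,370,208),"plate end ref",track(b,340,240,380,272),"tin",track(b,296,262,332,314))
E
python3 clip.py a_side e1 e2
```

```text
e1 cliparm (array([0.   , 0.001], dtype=float32), 0.999) block (array([ 0.153, -0.07 ], dtype=float32), 0.993) plate end ref (array([-0.017, -0.009], dtype=float32), 0.999) tin (array([ 0.081, -0.022], dtype=float32), 0.999)
e2 cliparm (array([ 0.03 , -0.009], dtype=float32), 0.999) block (array([ 0.136, -0.093], dtype=float32), 0.993) plate end ref (array([-0.01 , -0.012], dtype=float32), 0.999) tin (array([ 0.082, -0.021], dtype=float32), 0.999)
```

Emit:
step_arm:
  moves:
    - {"slide": [1.0,-0.3,-0.6],"turn": 0,"gripper": 10}
    - {"slide": [0,0,0],"turn": 0,"gripper": 10}

```text
time_s: 17.7
eef_pos: [0.5724, 0.0567, 0.1861]
tool_rot: [[1.0, 0.001, -0.005], [0.001, -1.0, -0.0], [-0.005, 0.0, -1.0]]
contact_force: [-5.7, 1.1, -0.2]
grip_width: 0.0236
```

Emit:
step_arm:
  moves:
    - {"slide": [1.0,-0.3,-0.6],"turn": 0,"gripper": 10}
    - {"slide": [0,0,0],"turn": 0,"gripper": 10}

```text
time_s: 17.87
eef_pos: [0.5731, 0.057, 0.1865]
tool_rot: [[1.0, 0.001, -0.006], [0.001, -1.0, -0.0], [-0.006, 0.0, -1.0]]
contact_force: [-6.8, 1.0, -0.8]
grip_width: 0.0233
```

Emit:
step_arm:
  moves:
    - {"slide": [1.0,-0.3,-0.6],"turn": 0,"gripper": 10}
    - {"slide": [0,0,0],"turn": 0,"gripper": 10}

```text
time_s: 18.03
eef_pos: [0.5739, 0.0572, 0.1869]
tool_rot: [[1.0, 0.001, -0.007], [0.001, -1.0, -0.001], [-0.007, 0.001, -1.0]]
contact_force: [-7.7, -0.1, -0.8]
grip_width: 0.0233
```

```bash
python3 zoom.py e3; python3 clip.py a_side e3; cat > car.py <<'E'
import numpy as np,cv2,sys
g=lambda f:cv2.cvtColor(np.load(f"pics/{f}.npz")["color"],cv2.COLOR_RGB2GRAY).astype(np.float32)
a=g(sys.argv[1])
for f in sys.argv[2:]:
    b=g(f);u0,u1,v0,v1=327,352,178,210
    cc,W=cv2.findTransformECC(a[v0:v1,u0:u1],b[v0-6:v1+6,u0-6:u1+6],np.float32([[1,0,6],[0,1,6]]),cv2.MOTION_TRANSLATION,(3,200,1e-6),None,3)
    print(f,W[:,2]-6,cc)
E
python3 car.py e1 e2 e3
```

```text
[-8.6  0.1 -2.7] [ 0.14  1.16 -0.02]
e3 cliparm (array([ 0.002, -0.012], dtype=float32), 0.999) block (array([ 0.135, -0.08 ], dtype=float32), 0.993) plate end ref (array([-0.013, -0.009], dtype=float32), 0.999) tin (array([ 0.078, -0.008], dtype=float32), 0.999)
e2 [-0.00099897 -0.16286898] 0.9980998412745896
e3 [-0.05192757 -0.2666402 ] 0.9979323971144876
```

Emit:
step_arm:
  moves:
    - {"slide": [0.6,-0.2,-0.3],"turn": 0,"gripper": 10}
    - {"slide": [0,0,0],"turn": 0,"gripper": 10}

```text
time_s: 18.25
eef_pos: [0.5742, 0.0573, 0.1871]
tool_rot: [[1.0, 0.001, -0.007], [0.001, -1.0, -0.001], [-0.007, 0.001, -1.0]]
contact_force: [-7.7, 0.9, -1.6]
grip_width: 0.0233
```

```bash
python3 zoom.py e4; python3 clip.py a_side e4;python3 car.py e1 e4
```

```text
[-8.5  0.4 -2.1] [0.12 1.26 0.05]
e4 cliparm (array([ 0.003, -0.009], dtype=float32), 0.999) block (array([ 0.137, -0.065], dtype=float32), 0.993) plate end ref (array([-0.01 , -0.005], dtype=float32), 0.999) tin (array([ 0.08 , -0.016], dtype=float32), 0.999)
e4 [-0.04436922 -0.25043344] 0.9977141007276077
```

Emit:
step_arm:
  moves:
    - {"slide": [0,0,0],"turn": 0,"gripper": 22}
    - {"slide": [0,0,0],"turn": 0,"gripper": 26}
    - {"slide": [0,0,0],"turn": 0,"gripper": 32}
    - {"slide": [0,0,0],"turn": 0,"gripper": 38}
    - {"slide": [0,0,0],"turn": 0,"gripper": 38}
  newtons: 5

```text
time_s: 18.72
eef_pos: [0.5773, 0.0574, 0.1886]
tool_rot: [[1.0, 0.001, 0.001], [0.001, -1.0, -0.0], [0.001, 0.0, -1.0]]
contact_force: [-0.2, 1.5, 0.2]
grip_width: 0.0369
```

Emit:
step_arm:
  moves:
    - {"slide": [0,0,-10],"turn": 0,"gripper": 38}
    - {"slide": [0,0,-20],"turn": 0,"gripper": 38}
    - {"slide": [0,0,-25],"turn": 0,"gripper": 38}
    - {"slide": [0,0,-25],"turn": 0,"gripper": 38}
    - {"slide": [-30,10,0],"turn": 0,"gripper": 38}
    - {"slide": [-30,25,0],"turn": 0,"gripper": 38}
    - {"slide": [-30,30,0],"turn": 0,"gripper": 38}
    - {"slide": [-30,30,0],"turn": 0,"gripper": 38}

```text
time_s: 19.38
eef_pos: [0.4568, -0.0369, 0.2692]
tool_rot: [[1.0, 0.003, 0.002], [0.003, -1.0, -0.001], [0.002, 0.001, -1.0]]
contact_force: [-0.4, -0.4, 1.0]
grip_width: 0.0382
```

Emit:
step_arm:
  moves:
    - {"slide": [-15,35,0],"turn": 0,"gripper": 38}
    - {"slide": [-15,35,0],"turn": 0,"gripper": 38}
    - {"slide": [0,35,0],"turn": 0,"gripper": 38}
    - {"slide": [0,35,0],"turn": 0,"gripper": 38}
    - {"slide": [0,35,0],"turn": 0,"gripper": 38}
    - {"slide": [0,35,0],"turn": 0,"gripper": 38}
    - {"slide": [0,0,0],"turn": 0,"gripper": 38}
    - {"slide": [0,0,0],"turn": 0,"gripper": 38}

```text
time_s: 20.05
eef_pos: [0.428, -0.2481, 0.2688]
tool_rot: [[1.0, -0.002, 0.0], [-0.002, -1.0, -0.0], [0.0, 0.0, -1.0]]
contact_force: [-0.6, 0.0, -0.4]
grip_width: 0.0376
```

```bash
python3 zoom.py f1; python3 clip.py a_side f1;python3 car.py e4 f1; python3 look.py f1b pointer mark dog white_spoke blue_spoke handle
```

```text
[-0.6  0.4  0.1] [ 0.01  0.03 -0.  ]
f1 cliparm (array([ 0.006, -0.004], dtype=float32), 0.999) block (array([ 0.14 , -0.108], dtype=float32), 0.993) plate end ref (array([-0.007,  0.012], dtype=float32), 0.999) tin (array([ 0.056, -0.012], dtype=float32), 0.999)
f1 [ 0.00724316 -0.00171471] 0.9986565619551295
20.1 [ 0.428  -0.2468  0.2687] [-0.6  0.4  0.1] [ 0.01  0.03 -0.  ] 0.0377
pointer [([0.752, 0.1605, 0.0694], 0.78)]
mark [([0.7553, 0.1574, 0.067], 0.68)]
dog [([0.5741, 0.158, 0.1483], 0.84)]
white_spoke [([0.5845, 0.1636, 0.1588], 0.9)]
blue_spoke [([0.545, 0.1439, 0.1301], 0.91)]
handle [([0.5743, 0.0546, 0.184], 0.63)]
pointer [([0.7533, 0.1596, 0.0746], 0.62)]
mark [([0.7501, 0.1554, 0.0626], 0.86)]
dog [([0.5732, 0.1658, 0.151], 0.68)]
white_spoke [([0.5831, 0.1633, 0.1498], 0.79)]
blue_spoke [([0.5403, 0.147, 0.1325], 0.85)]
handle [([0.5799, 0.12, 0.1346], 0.63)]
```

View pics/f1b.png

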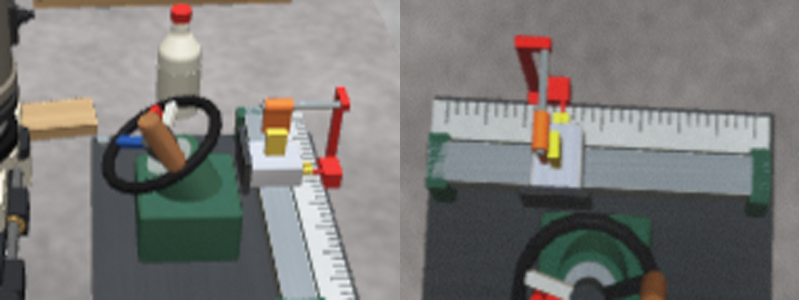

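View pics/f1.png

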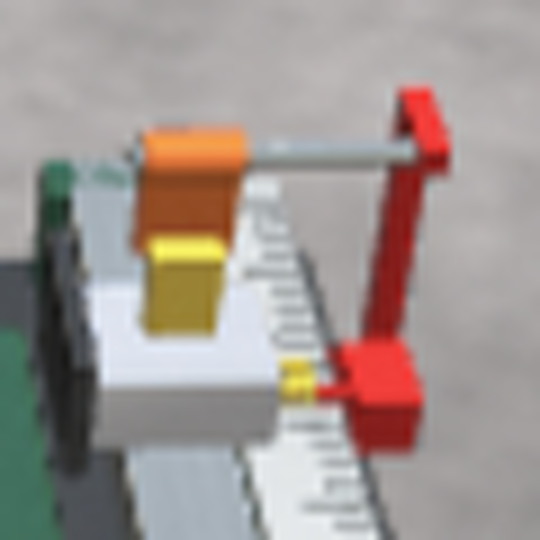

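```bash
python3 - <<'E'
from workcell import *
import cv2,numpy as np
q=read_camera("top"); im=q["color"][80:240,140:330,::-1]
cv2.imwrite("pics/f2.png",cv2.resize(im,None,fx=4,fy=3.7,interpolation=cv2.INTER_CUBIC))
E
```

```text
(no output)
```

View pics/f2.png

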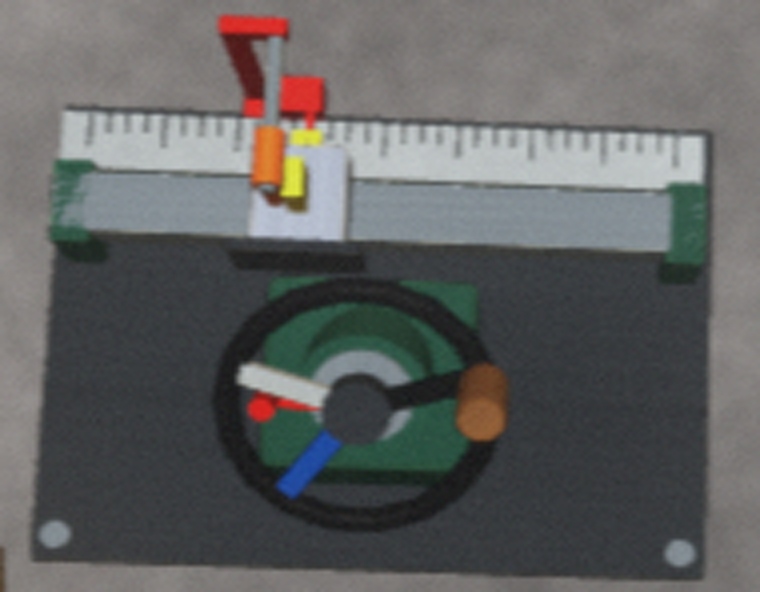

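```bash
python3 -c "
from workcell import *
print(close_job())"
```

```text
the job is handed in; nothing more can be done
None
```

The job is done and handed in at about 20 s of the 70 s allowed. I give no verdict, because `close_job()` reports none.

**What I did:** I gripped the crank handle and wound clockwise until the pointer was about 27 mm past the mark. Pictures there showed the orange flip stop hanging straight again. I then wound back slowly to the left. The handle force rose from about 5.5 N to about 8.5 N and the carriage stopped moving in the picture, so I stopped, let go, and moved the arm clear.

**Last checks:**
- **Red clip:** it has not shifted. Its arm is within 0.01 px of where it was at the start.
- **Carriage:** letting go did not move it (under 0.01 px).
- **Slack:** the last top picture shows the white spoke lying against the red driving pin. The networks put the two points 10 to 16 mm apart, against 12 mm when touching.
- **Pointer on the mark:** in the last pictures the two tips line up to the eye. The networks' own readings disagree slightly, with the pointer at y = 0.160 m and the mark at 0.155 to 0.157 m. That is about their 4 mm error, so the force rise and the pictures are the better evidence.
- **Other items:** the tin showed no real movement in the last tracking (under 0.1 px). I did not measure the glue, offcut or screwdriver at the end. The arm never went near them.

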